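# Set the binding punch to its middle margin and lock it

## Task

Set the white binding punch to its middle margin: pull the black margin rod out of its front to the middle click and leave it resting in the click; where exactly the click lies cannot be seen, so feel for it. Then lock the punch: lift the red latch bar over the low lip of its yellow keeper and let it drop fully into the notch. Let go of everything and leave the other things on the table where they are.

Things in the scene. Friction and masses are not known exactly. Their poses are not given: they have to be found in the camera images.
- punch: the white desktop binding punch, heavy, fixed to the table: 200 mm deep (its x), 340 mm wide (its y), top deck 85 mm above the table, a dark fixed lever along its back (to 136 mm high). Origin: centre of its underside; its x axis points from its front (the side with the rod) to its back, z up.
- rod_knob (a point): centre of the black knob with an orange band at the outer end of the margin rod, a block 36 mm long (along the rod), 26 mm wide and 30 mm high, 50 mm above the table; the steel rod (12 mm thick) runs level along the punch's x axis and is pulled out of the front, along the punch's -x. With the rod fully in, the knob's inner end is 22 mm before the front face.
- rod (a joint): how far the rod is out: 0 fully in, 0.055 m fully out; starts 0 to 6 mm out. Its only click lies anywhere from 14 to 38 mm out. Sliding takes 1 to 2 N; from 5 mm before the click the pin draws the rod on (the pull felt falls, then reverses by 1 to 4 N); the click has 3 mm of play, past it the resistance climbs: 10 to 15 N to leave. Let go up to 2.5 mm off its middle, it settles.
- click_pin (a joint): height of the small orange upright pin (8 mm thick, on the deck just behind the front edge, above the rod): 0 when it has dropped into the rod's groove, that is the rod is in its click; about 0.0023 m when the rod is anywhere else. It is sprung and is not for handling.
- latch_knob (a point): centre of the upright round black knob, 18 mm thick and 40 mm tall, that stands on the latch bar 155 mm from the bar's pivot; with the bar down it is 127.5 mm above the table (knob top 147 mm, bar top 102 mm).
- latch_swing (a joint): swing of the red latch bar (12 mm square, 175 mm long, 0.25 kg) about an upright post on the deck, at punch x -55 mm, y +60 mm: 0 when the bar points along the punch's -y, straight over the notch; grows as the bar swings to the back of the punch (turning anticlockwise from above). Starts at 0.45 to 0.75 rad and stays where it is left.
- latch_lift (a joint): how far the latch bar is tilted up about a level hinge at the post, 95.5 mm above the table: 0 when it lies down level, grows (rad) as its knob end rises. It falls by its own weight.
- keeper: the yellow keeper on the deck, 85 mm from the bar's pivot: a 20 mm notch (across the punch's x) between a low lip on the back side, 15 mm above the deck, and a high stop on the front side, 30 mm above the deck. The lip blocks the lowered bar; the bar's underside (4.5 mm above the deck) must rise above the lip (tilt above 0.13 rad, knob up 20 mm). Origin: centre of its underside, on the deck, below the middle of the notch.
- stapler: red and black stapler, 140 x 36 x 52 mm, loose, on the table before the punch; origin under its centre. Leave it alone.
- mouse: black computer mouse, 108 x 62 x 34 mm, loose, on the table before the punch; origin under its centre. Leave it alone.
- clip_box: small clear paper-clip box with a blue lid, 52 x 72 x 29 mm, loose, on the punch's deck; origin under its centre. Leave it alone.
- pen_mug: white mug with pens, 80 mm wide, 150 mm tall, loose; origin under its centre. Leave it alone.
- pen_tin: steel tin with pens, 96 mm wide, 170 mm tall, loose; origin under its centre. Leave it alone.
- jar: glass jar with grey lid, 90 mm wide, 120 mm tall, loose; origin under its centre. Leave it alone.
- canister: blue canister, 74 mm wide, 150 mm tall, loose; origin under its centre. Leave it alone.

How it is judged:
By the outcome, as a careful person would: the job done as asked, in the order asked, and still so for the second after the job is handed in, with the robot touching nothing.
It also fails if it takes over 64 s, if anything falls off the work surface, if the arm or the gripper's body presses on something with over 40 N, if the wrist force passes 120 N, or if a joint passes its speed limit or range.

## Robot

A 7-joint arm with a two-finger parallel gripper is mounted at the origin on the work surface. World frame = base frame: x ahead of the robot, y to its left, z up, the work surface at z = 0. Lengths are in m, angles in rad, forces in N, time in s.
With the tool pointing down it reaches from about 0.4 to 0.875 m from the base axis. Payload 19.3 kg.
Tool frame: the origin (TCP) lies midway between the tips of the shut fingers; the grasp point (between the pads) lies 19 mm behind it; z points along the fingers, y is the line along which they close (so a half turn about z gives the same grasp; the last joint's range is limited). The gripper opens to 85 mm and grips with 20 to 120 N. Pads are 22 mm wide; open, the fingers measure 114 mm over their backs; the gripper's body (76 mm by 85 mm) begins 54 mm behind the grasp point. The pads swing forward as they close: fully open they stand 13 mm farther back than shut.
Start: joints at [1.165, 0.521, -0.036, 1.599, 0.021, 1.021, -0.113], TCP at [0.206, -0.59, 0.231] pointing down, gripper open.
Joint ranges: [-2.91, 2.91], [-0.3, 2.13], [-1.5, 1.42], [0.17, 2.43], [-1.26, 4.41], [0.16, 1.93], [-2.52, 2.52]. Speed limits (rad/s): [1.89, 1.89, 2.39, 2.39, 3.01, 3.01, 3.01].

## Interface

Orientations are given as [roll, pitch, yaw] about the fixed x, y, z axes, in that order (R = Rz(yaw) Ry(pitch) Rx(roll)).
In Python, from workcell import * gives the robot as it stands. The module is installed in compiled form; this text tells all that it offers.
- The arm moves only by the tool play_rows, never from a script. Its argument "deltas" is a list of rows, each a list of 7 numbers: the shift along the tool's x, y, z in units of 500 mm (1.0 is 500 mm), then the turn, a rotation vector about the tool's x, y, z in units of 120 degrees (1.0 is 120 degrees), then the closure, from 0 (fully open) to 1 (shut). A call has 1 to 10 rows; each row is the pose to reach, as a shift and turn from the pose commanded when the call began, along the tool's axes at that moment; what a row does not reach only later rows make up. A row lasts 1/10 s, in which the tool goes at most 50 mm and 8.59 degrees, less where a joint would pass 70% of its speed; a pose out of reach is approached as far as the arm can. A call with a number of a shift or a turn outside -1 to 1 is refused whole. A call with a gripper value outside its range is refused whole. The fingers move at their own pace and stop on an object; "newtons" is the grip in N (left out, the last holds). Time passes only in rows, so rows that repeat a pose let the fingers close. It gives the time, the measured TCP pose, the force, the opening and the grip force at its end, in the units of the state.
- observe(): the state, without advancing time (a new reading comes with each control period).
- grab_frame(name): name is "scene" or "top" or "wrist"; returns the picture (400x640x3 uint8, red, green, blue); there is no depth.
- get_calibration(name): a dict with "fovy" (degrees; the focal length in pixels is half the picture's height over the tangent of half this angle, whatever the lens; pixels are square), "cx", "cy" (the principal point, pixels), "xyz" and "rotation" of the camera in the world. Camera axes: x right, y down, z forward; pixel columns grow to the right and rows downward; lengths in m; the calibration is good to about 2 mm. A picture is of the moment at which its call begins: read the wrist's pose just before it. get_calibration takes no time and is no camera call; for the wrist camera it gives the pose at the moment of the call.
- job_done(): hands the job in; it is judged then, once.
The state is a dict: "clock": time; "qpos": joint angles; "qd": joint speeds; "joint_efforts": joint torques, N m; "position": TCP position; "tool_rot": TCP orientation; "force": force on the tool from outside, world axes, zero at the start; "moment": the same for the moment, N m; "grip_width": finger opening in m; "finger_force": force on a finger pad.
Only numpy, scipy, OpenCV 4.12 (cv2) and the standard library are available. Lean on these libraries where they do the work, as an engineer would, in place of code of your own. Each camera call takes 0.05 s, during which the arm holds its last target. There are 200 camera calls.

## Working session

There is one attempt and no reset: what is moved stays moved. The work goes in short steps, Python scripts to look and compute and a tool call to move; the robot and the scene stay as the last step left them, time stands still between calls to the robot, and variables do not carry over. Pictures are saved under pics/ and viewed, at most 10 in all, crops included, and the job is handed in when it is done.

Besides the shell and the picture viewer there is one more tool, called after "Emit:" as name(argument=value, ...), one argument or row to a line, values as JSON. play_rows: Moves the arm, as the interface text tells. Its arguments: {"type":"object","properties":{"deltas":{"type":"array"},"newtons":{"type":"number"}},"required":["deltas"]}

```bash
mkdir -p pics; python3 - <<'E'
from workcell import *
import cv2,json
print(observe())
for n in("scene","top"):
    f=grab_frame(n); cv2.imwrite(f"pics/{n}0.png",f[:,:,::-1]); print(n,get_calibration(n))
E
```

```text
{'clock': 0.0, 'qpos': array([ 1.16481847,  0.52203425, -0.03635369,  1.59997385,  0.02120874,
        1.02108016, -0.1127905 ]), 'qd': array([ 1.79892002e-03,  7.53969295e-04,  1.32096363e-04,  1.33890192e-03,
       -8.54119408e-05,  1.28392165e-03,  3.29694208e-04]), 'joint_efforts': array([ 3.25601948e-03, -9.27078795e+01,  1.98181026e+00, -3.69911170e+01,
        1.78482762e-02,  8.39965534e-03,  2.77521724e-05]), 'position': array([ 0.20581419, -0.58980371,  0.23072505]), 'tool_rot': array([-3.14048466e+00,  7.20444014e-05,  3.35804168e-01]), 'force': array([-0.64504302, -0.30276154,  0.22488765]), 'moment': array([-0.03008392,  0.01805183,  0.00589951]), 'finger_force': 0.0, 'grip_width': 0.08529368062593111}
scene {'fovy': 54.03615534889208, 'cx': 320.90918438915287, 'cy': 196.40690349811115, 'xyz': array([ 1.27980735, -0.45820271,  0.66342423]), 'rotation': array([-2.14818482,  0.01139006,  1.01795557])}
top {'fovy': 45.76713744888215, 'cx': 318.81347331115035, 'cy': 205.22000307656418, 'xyz': array([ 0.36201609, -0.00167655,  1.67382731]), 'rotation': array([-3.02187739e+00,  2.47340722e-04, -1.54387075e+00])}
```

View pics/scene0.png

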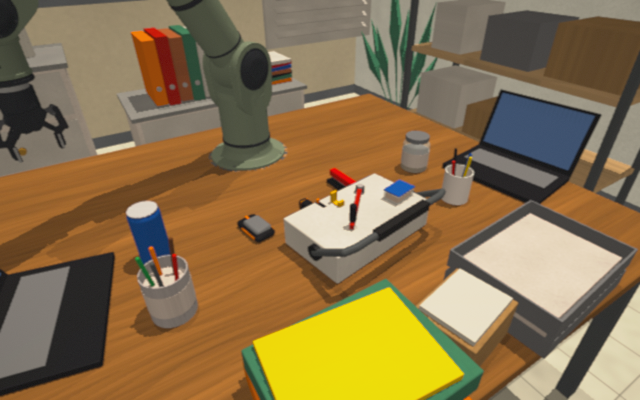

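View pics/top0.png

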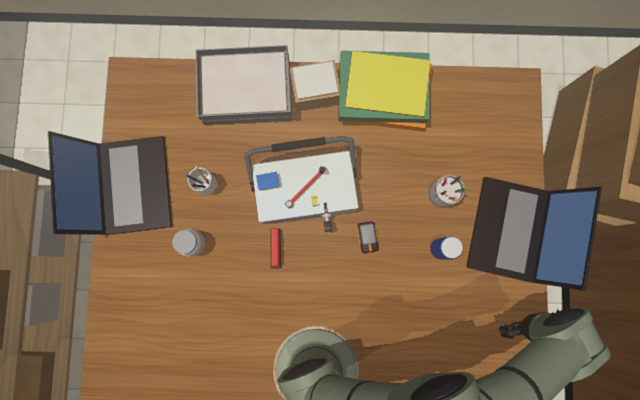

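The scene view shows the punch ahead of the robot with its front towards the base. In the top view the rod knob is near (327,220), the post near (289,204), the latch knob near (322,171) and the keeper near (314,200). I'll zoom in next.

```bash
cat > h.py <<'E'
import numpy as np, cv2
from scipy.spatial.transform import Rotation as R
from workcell import *
def cam(n):
    c=get_calibration(n); return c,R.from_euler('xyz',c['rotation']).as_matrix(),200/np.tan(np.radians(c['fovy']/2))
def pix2z(cm,u,v,z):
    c,M,f=cm; d=M@np.array([(u-c['cx'])/f,(v-c['cy'])/f,1]); return c['xyz']+d*(z-c['xyz'][2])/d[2]
def proj(cm,P):
    c,M,f=cm; q=(np.atleast_2d(P)-c['xyz'])@M; return q[:,:2]/q[:,2:]*f+[c['cx'],c['cy']]
E
python3 - <<'E'
from h import *
im=cv2.imread('pics/top0.png')[135:265,240:400]
cv2.imwrite('pics/topc.png',cv2.resize(im,None,fx=4.6,fy=4.6,interpolation=cv2.INTER_CUBIC))
cm=cam('top')
for n,u,v,z in [('knob',327,220,.065),('post',289,204,.1),('latch',322,171,.147),('keeper',314,200,.1)]: print(n,pix2z(cm,u,v,z).round(4))
E
```

```text
knob [ 0.5055 -0.0253  0.065 ]
post [0.5527 0.1037 0.1   ]
latch [ 0.6587 -0.0037  0.147 ]
keeper [0.5684 0.0204 0.1   ]
```

View pics/topc.png

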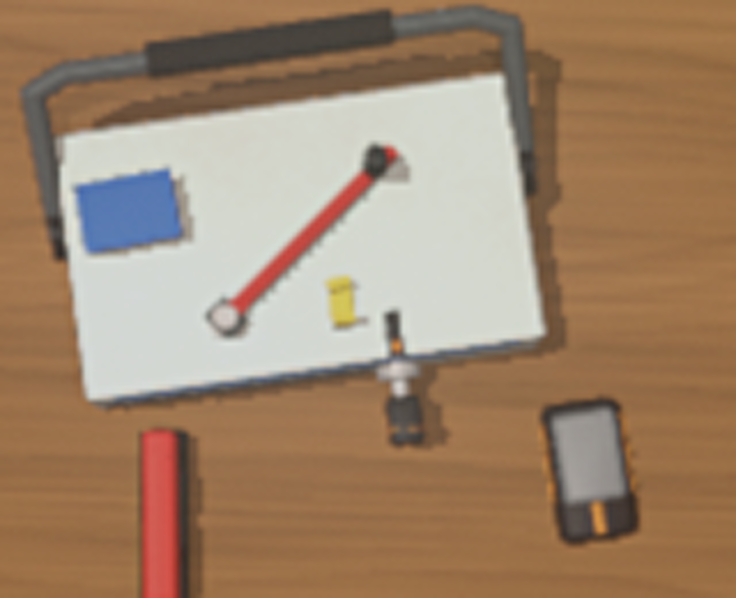

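The zoom (4.6x, offset 240,135) shows the deck corners at (62,138), (503,72), (545,338) and (88,402). The post is at (227,317), the latch knob top at (377,158) and the rod knob at (405,420). The stapler and mouse stand clear on either side of the rod.

```bash
python3 - <<'E'
from h import *
from scipy.optimize import least_squares
cm=cam('top'); U=lambda x,y:((x+.5)/4.6-.5+240,(y+.5)/4.6-.5+135)
obs=np.array([U(62,138),U(503,72),U(545,338),U(88,402),U(227,317)])
loc=np.array([[.1,.17,.085],[.1,-.17,.085],[-.1,-.17,.085],[-.1,.17,.085],[-.055,.06,.11]])
w=lambda p,l:np.c_[p[0]+l[:,0]*np.cos(p[2])-l[:,1]*np.sin(p[2]),p[1]+l[:,0]*np.sin(p[2])+l[:,1]*np.cos(p[2]),l[:,2]]
r=least_squares(lambda p:(proj(cm,w(p,loc))-obs).ravel(),[.63,.04,.1]); p=r.x
print(p,r.fun.reshape(-1,2).round(2))
inv=lambda q:(R.from_euler('z',-p[2]).as_matrix()@(q-[p[0],p[1],0])).round(4)
for n,u,v,z in [('knob top front end',407,444,.05),('knob top inner',402,395,.065),('orange pin',397,345,.09),('latch',377,155,.147),('keeper',341,300,.1),('stapler R edge',181,432,.052),('stapler L',143,432,.052),('mouse L',543,410,.03),('mouse fl',563,540,.03)]:
  q=pix2z(cm,*U(u,v),z); print(n,q.round(4),inv(q))
pv=w(p,np.array([[-.055,.06,.0955]]))[0]; q=pix2z(cm,*U(377,155),.147); d=q-pv
print('pivot',pv,'r',np.hypot(*d[:2]),'swing',np.arctan2(d[1],d[0])-p[2]+np.pi/2)
E
```

```text
[0.61741495 0.05325685 0.16818737] [[-1.68 -0.33]
 [ 0.98  0.28]
 [ 0.65 -0.1 ]
 [ 0.05  0.13]
 [-0.01 -0.02]]
knob top front end [ 0.4687 -0.0302  0.05  ] [-0.1606 -0.0574  0.05  ]
knob top inner [ 0.5039 -0.0254  0.065 ] [-0.1251 -0.0585  0.065 ]
orange pin [ 0.5382 -0.0204  0.09  ] [-0.0904 -0.0594  0.09  ]
latch [ 0.6676 -0.0021  0.147 ] [ 0.0402 -0.063   0.147 ]
keeper [0.569  0.0213 0.1   ] [-0.0531 -0.0234  0.1   ]
stapler R edge [0.4729 0.1384 0.052 ] [-0.1282  0.1081  0.052 ]
stapler L [0.4722 0.1667 0.052 ] [-0.1242  0.1361  0.052 ]
mouse L [ 0.4985 -0.1327  0.03  ] [-0.1484 -0.1634  0.03  ]
mouse fl [ 0.401  -0.1494  0.03  ] [-0.2472 -0.1636  0.03  ]
pivot [0.55314728 0.10320349 0.0955    ] r 0.15552618376181243 swing 0.6589388297377881
```

```bash
cat >> h.py <<'E'
def delta(pos,rpy,frm=None):
    """row numbers taking the tool from its measured pose (or frm=(pos,rpy)) to pos,rpy"""
    s=observe(); p0,r0=frm or (s['position'],s['tool_rot'])
    A=R.from_euler('xyz',r0); d=A.inv().apply(np.array(pos)-p0)/.5
    t=(A.inv()*R.from_euler('xyz',rpy)).as_rotvec()/np.radians(120)
    return np.r_[d,t].round(4)
P=np.array([.6174,.0533]); YAW=.168
def L2W(x,y,z): c,s=np.cos(YAW),np.sin(YAW); return np.array([P[0]+c*x-s*y,P[1]+s*x+c*y,z])
E
python3 - <<'E'
from h import *
m=([.31,-.37,.34],[np.pi,0,.25]); g=(L2W(-.15,-.058,.24),[np.pi,0,.168])
print(delta(*m)); print(g[0],delta(*g,frm=m))
E
```

```text
[ 3.416e-01 -3.467e-01 -2.181e-01 -5.000e-04  1.000e-04  4.100e-02]
[ 0.47921005 -0.02896505  0.24      ] [ 0.4966 -0.5771  0.2     0.     -0.      0.0392]
```

Emit:
play_rows(
  deltas=[
    [0.1,-0.1,-0.2181,0,0,0.01,0],
    [0.3416,-0.3467,-0.2181,0,0,0.041,0],
    [0.3416,-0.3467,-0.2181,0,0,0.041,0],
    [0.3416,-0.3467,-0.2181,0,0,0.041,0],
    [0.3416,-0.3467,-0.2181,0,0,0.041,0],
    [0.3416,-0.3467,-0.2181,0,0,0.041,0],
    [0.3416,-0.3467,-0.2181,0,0,0.041,0],
    [0.3416,-0.3467,-0.2181,0,0,0.041,0],
  ],
)

```text
clock: 0.9
position: [0.3101, -0.3701, 0.3404]
tool_rot: [3.141, 0.0, 0.251]
force: [-0.6, 0.8, -0.9]
grip_width: 0.0856
finger_force: 0.0
```

Emit:
play_rows(
  deltas=[
    [0.4966,-0.5771,0.1,0,0,0.039,0],
    [0.4966,-0.5771,0.1,0,0,0.039,0],
    [0.4966,-0.5771,0.1,0,0,0.039,0],
    [0.4966,-0.5771,0.15,0,0,0.039,0],
    [0.4966,-0.5771,0.2,0,0,0.039,0],
    [0.4966,-0.5771,0.2,0,0,0.039,0],
    [0.4966,-0.5771,0.2,0,0,0.039,0],
    [0.4966,-0.5771,0.2,0,0,0.039,0.3],
    [0.4966,-0.5771,0.2,0,0,0.039,0.3],
    [0.4966,-0.5771,0.2,0,0,0.039,0.3],
  ],
)

```text
clock: 1.9
position: [0.4792, -0.0295, 0.2393]
tool_rot: [-3.141, 0.002, 0.169]
force: [0.2, -0.3, 0.2]
grip_width: 0.0597
finger_force: 0.0
```

```bash
python3 - <<'E'
from h import *
s=observe(); print({k:s[k] for k in('clock','qpos','position','tool_rot','force','grip_width')}); print(get_calibration('wrist'))
cv2.imwrite('pics/w1.png',grab_frame('wrist')[:,:,::-1])
E
```

```text
{'clock': 1.9, 'qpos': array([ 0.24723509,  0.30187312, -0.3798265 ,  1.94447949,  0.13811231,
        0.92232854, -1.60318066]), 'position': array([ 0.4792238 , -0.02949218,  0.23928795]), 'tool_rot': array([-3.14097896e+00,  2.07838980e-03,  1.68527583e-01]), 'force': array([ 0.18591042, -0.32286074,  0.2036037 ]), 'grip_width': 0.05971075645378083}
{'fovy': 61.20749003275602, 'cx': 317.0699919494461, 'cy': 195.1941686222592, 'xyz': array([ 0.54953769, -0.01839687,  0.38187589]), 'rotation': array([ 2.85568348e+00,  8.77163115e-04, -1.40187472e+00])}
```

View pics/w1.png

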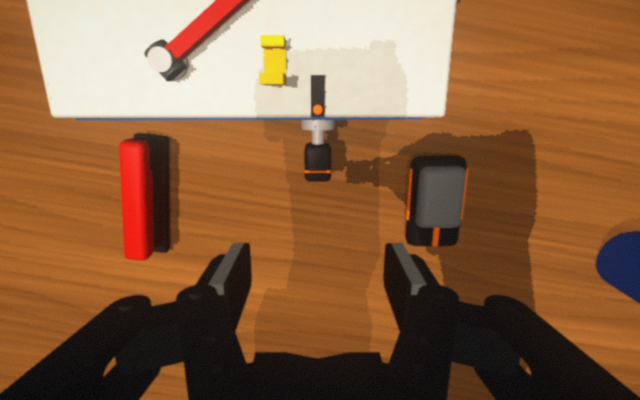

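The wrist view shows the front deck corners at (52,117) and (446,117), and the pin at (318,109). The rod knob spans columns 305–331 and rows about 144–181, and the post cap is at (160,56). The keeper is at (273,60).

```bash
python3 - <<'E'
from h import *
cm=cam('wrist')
for n,u,v,z in [('FL',52,117,.085),('FR',446,117,.085),('pin',318,109,.095),('knob inner top',318,144,.065),('knob outer top',318,178,.065),('knob L top',304.5,160,.065),('knob R top',331,160,.065),('post',160,56,.11),('keeper lipend',273,41,.1),('keeper stop',273,79,.115)]:
  q=pix2z(cm,u,v,z); l=R.from_euler('z',-YAW).as_matrix()@(q-[*P,0]); print(n,q.round(4),l.round(4))
E
```

```text
FL [0.4944 0.2023 0.085 ] [-0.0963  0.1675  0.085 ]
FR [ 0.5508 -0.1312  0.085 ] [-0.0965 -0.1708  0.085 ]
pin [ 0.5394 -0.0217  0.095 ] [-0.0895 -0.0609  0.095 ]
knob inner top [ 0.507  -0.0272  0.065 ] [-0.1223 -0.061   0.065 ]
knob outer top [ 0.4748 -0.0327  0.065 ] [-0.155 -0.061  0.065]
knob L top [ 0.4899 -0.0171  0.065 ] [-0.1375 -0.0481  0.065 ]
knob R top [ 0.4941 -0.042   0.065 ] [-0.1375 -0.0733  0.065 ]
post [0.5581 0.1016 0.11  ] [-0.0503  0.0575  0.11  ]
keeper lipend [0.5837 0.0209 0.1   ] [-0.0386 -0.0263  0.1   ]
keeper stop [0.5559 0.0154 0.115 ] [-0.0669 -0.0271  0.115 ]
```

```bash
sed -i 's/^P=.*/P=np.array([.6174+.0028*.986+.0017*.167,.0533+.0028*.167-.0017*.986]); YAW=.168/' h.py; python3 - <<'E'
from h import *
t=L2W(-.148,-.059,.033); print(t,delta(t,[np.pi,0,YAW]))
E
```

```text
[ 0.48439381 -0.03082515  0.033     ] [ 0.0108  0.0027  0.4135 -0.      0.0007 -0.0005]
```

Emit:
play_rows(
  deltas=[
    [0.0108,0.0027,0.1,0,0,0,0.35],
    [0.0108,0.0027,0.2,0,0,0,0.35],
    [0.0108,0.0027,0.3,0,0,0,0.35],
    [0.0108,0.0027,0.36,0,0,0,0.35],
    [0.0108,0.0027,0.4,0,0,0,0.35],
    [0.0108,0.0027,0.4135,0,0,0,0.35],
    [0.0108,0.0027,0.4135,0,0,0,0.35],
  ],
)

```text
clock: 2.65
position: [0.4846, -0.0307, 0.0334]
tool_rot: [3.141, 0.001, 0.167]
force: [-0.0, 0.5, 1.0]
grip_width: 0.0554
finger_force: 0.0
```

Emit:
play_rows(
  deltas=[
    [0,0,0,0,0,0,1],
    [0,0,0,0,0,0,1],
    [0,0,0,0,0,0,1],
    [0,0,0,0,0,0,1],
    [0,0,0,0,0,0,1],
    [0,0,0,0,0,0,1],
  ],
  newtons=30,
)

```text
clock: 3.25
position: [0.4857, -0.0288, 0.0349]
tool_rot: [-3.141, -0.003, 0.169]
force: [-2.8, 7.2, 9.9]
grip_width: 0.0257
finger_force: 32.7
```

Emit:
play_rows(
  deltas=[
    [0,0,0,0,0,0,1],
    [0,0,0,0,0,0,1],
  ],
)

```text
clock: 3.45
position: [0.4858, -0.0288, 0.0349]
tool_rot: [-3.141, -0.003, 0.169]
force: [-1.6, 6.0, 9.5]
grip_width: 0.0257
finger_force: 32.7
```

Emit:
play_rows(
  deltas=[
    [0.003,-0.0036,-0.0032,0,0,0,1],
    [0.003,-0.0036,-0.0032,0,0,0,1],
    [0.003,-0.0036,-0.0032,0,0,0,1],
  ],
)

```text
clock: 3.75
position: [0.4856, -0.0285, 0.0354]
tool_rot: [3.141, 0.001, 0.167]
force: [0.1, -4.6, -13.1]
grip_width: 0.0257
finger_force: 34.6
```

Emit:
play_rows(
  deltas=[
    [-0.002,0,0,0,0,0,1],
    [-0.004,0,0,0,0,0,1],
    [-0.006,0,0,0,0,0,1],
  ],
)

```text
clock: 4.05
position: [0.4835, -0.0289, 0.0354]
tool_rot: [3.141, -0.001, 0.167]
force: [5.2, -5.1, -19.7]
grip_width: 0.0256
finger_force: 33.9
```

Emit:
play_rows(
  deltas=[
    [-0.002,0,0,0,0,0,1],
    [-0.004,0,0,0,0,0,1],
  ],
)

```text
clock: 4.25
position: [0.4815, -0.0292, 0.0354]
tool_rot: [3.141, -0.001, 0.167]
force: [4.9, -5.3, -18.8]
grip_width: 0.0251
finger_force: 33.9
```

Emit:
play_rows(
  deltas=[
    [-0.002,0.0015,0.0022,0,0,0,1],
    [-0.004,0.0015,0.0022,0,0,0,1],
    [-0.004,0.0015,0.0022,0,0,0,1],
  ],
)

```text
clock: 4.55
position: [0.4803, -0.0295, 0.035]
tool_rot: [3.141, -0.002, 0.168]
force: [3.1, -1.5, 7.8]
grip_width: 0.0255
finger_force: 37.4
```

Emit:
play_rows(
  deltas=[
    [-0.002,0,0,0,0,0,1],
    [-0.004,0,0,0,0,0,1],
    [-0.004,0,0,0,0,0,1],
  ],
)

```text
clock: 4.85
position: [0.4784, -0.0299, 0.035]
tool_rot: [3.141, -0.002, 0.168]
force: [2.9, -1.2, 9.3]
grip_width: 0.0253
finger_force: 37.6
```

Emit:
play_rows(
  deltas=[
    [-0.002,0,-0.0005,0,0,0,1],
    [-0.004,0,-0.0005,0,0,0,1],
    [-0.004,0,-0.0005,0,0,0,1],
  ],
)

```text
clock: 5.15
position: [0.476, -0.0303, 0.035]
tool_rot: [3.141, -0.001, 0.168]
force: [1.7, -1.6, 8.6]
grip_width: 0.0257
finger_force: 37.5
```

Emit:
play_rows(
  deltas=[
    [-0.002,0,0,0,0,0,1],
    [-0.003,0,0,0,0,0,1],
    [-0.003,0,0,0,0,0,1],
  ],
)

```text
clock: 5.45
position: [0.4747, -0.0305, 0.035]
tool_rot: [3.141, -0.002, 0.168]
force: [3.2, -1.2, 7.4]
grip_width: 0.0255
finger_force: 37.4
```

Emit:
play_rows(
  deltas=[
    [-0.002,0,0,0,0,0,1],
    [-0.003,0,0,0,0,0,1],
    [-0.003,0,0,0,0,0,1],
  ],
)

```text
clock: 5.75
position: [0.4734, -0.0307, 0.0351]
tool_rot: [3.141, -0.002, 0.168]
force: [4.3, -1.5, 6.5]
grip_width: 0.0255
finger_force: 37.3
```

Emit:
play_rows(
  deltas=[
    [-0.002,0,0,0,0,0,1],
    [-0.003,0,0,0,0,0,1],
    [-0.003,0,0,0,0,0,1],
  ],
)

```text
clock: 6.05
position: [0.4718, -0.031, 0.035]
tool_rot: [3.141, -0.002, 0.168]
force: [3.6, -0.6, 6.9]
grip_width: 0.0256
finger_force: 37.4
```

Emit:
play_rows(
  deltas=[
    [-0.002,0,0,0,0,0,1],
    [-0.003,0,0,0,0,0,1],
    [-0.003,0,0,0,0,0,1],
  ],
)

```text
clock: 6.35
position: [0.4705, -0.0312, 0.0351]
tool_rot: [3.141, -0.002, 0.168]
force: [4.7, -2.1, 5.3]
grip_width: 0.0257
finger_force: 37.3
```

Emit:
play_rows(
  deltas=[
    [-0.002,0,0,0,0,0,1],
    [-0.003,0,0,0,0,0,1],
    [-0.003,0,0,0,0,0,1],
  ],
)

```text
clock: 6.65
position: [0.469, -0.0315, 0.0351]
tool_rot: [3.141, -0.002, 0.168]
force: [4.1, -0.6, 6.8]
grip_width: 0.0255
finger_force: 37.3
```

Emit:
play_rows(
  deltas=[
    [-0.002,0,0,0,0,0,1],
    [-0.003,0,0,0,0,0,1],
    [-0.003,0,0,0,0,0,1],
  ],
)

```text
clock: 6.95
position: [0.4673, -0.0317, 0.035]
tool_rot: [3.141, -0.002, 0.168]
force: [3.2, -0.9, 7.8]
grip_width: 0.0254
finger_force: 37.4
```

```bash
python3 - <<'E'
from h import *
a=grab_frame('wrist'); cv2.imwrite('pics/w2.png',cv2.resize(a[40:300,170:470],None,fx=2,fy=2)[:,:,::-1]); s=observe(); print(s['position'],s['force'])
E
```

```text
[ 0.46734205 -0.03174954  0.03503952] [ 3.02748612 -2.70608084  7.01805257]
```

View pics/w2.png

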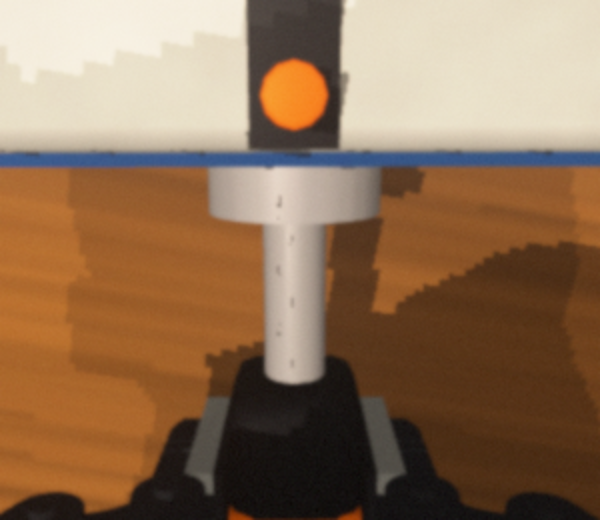

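The wrist view shows the rod drawn out with the knob held between the pads. The pin is up at (294,95), with no visible drop. I'll continue pulling.

Emit:
play_rows(
  deltas=[
    [-0.002,0,0,0,0,0,1],
    [-0.003,0,0,0,0,0,1],
    [-0.003,0,0,0,0,0,1],
  ],
)

```text
clock: 7.3
position: [0.4661, -0.032, 0.0351]
tool_rot: [3.141, -0.002, 0.168]
force: [5.1, -0.8, 7.0]
grip_width: 0.0255
finger_force: 37.3
```

Emit:
play_rows(
  deltas=[
    [-0.002,0,0,0,0,0,1],
    [-0.003,0,0,0,0,0,1],
    [-0.003,0,0,0,0,0,1],
  ],
)

```text
clock: 7.6
position: [0.4645, -0.0323, 0.035]
tool_rot: [3.141, -0.002, 0.168]
force: [3.9, -1.1, 8.0]
grip_width: 0.0255
finger_force: 37.4
```

Emit:
play_rows(
  deltas=[
    [-0.002,0,0,0,0,0,1],
    [-0.003,0,0,0,0,0,1],
    [-0.003,0,0,0,0,0,1],
  ],
)

```text
clock: 7.9
position: [0.4629, -0.0325, 0.035]
tool_rot: [3.141, -0.002, 0.168]
force: [4.0, -2.0, 9.3]
grip_width: 0.0256
finger_force: 37.5
```

Emit:
play_rows(
  deltas=[
    [-0.002,0,0,0,0,0,1],
    [-0.003,0,0,0,0,0,1],
    [-0.003,0,0,0,0,0,1],
  ],
)

```text
clock: 8.2
position: [0.4616, -0.0328, 0.0351]
tool_rot: [3.141, -0.002, 0.168]
force: [5.0, -1.9, 6.7]
grip_width: 0.0255
finger_force: 37.4
```

Emit:
play_rows(
  deltas=[
    [-0.002,0,0,0,0,0,1],
    [-0.003,0,0,0,0,0,1],
    [-0.003,0,0,0,0,0,1],
  ],
)

```text
clock: 8.5
position: [0.4598, -0.033, 0.035]
tool_rot: [3.141, -0.002, 0.168]
force: [2.7, -1.9, 10.3]
grip_width: 0.0255
finger_force: 37.6
```

Emit:
play_rows(
  deltas=[
    [-0.002,0,0,0,0,0,1],
    [-0.003,0,0,0,0,0,1],
    [-0.003,0,0,0,0,0,1],
  ],
)

```text
clock: 8.8
position: [0.4582, -0.0333, 0.035]
tool_rot: [3.141, -0.001, 0.168]
force: [1.9, -0.9, 9.4]
grip_width: 0.0257
finger_force: 37.7
```

Emit:
play_rows(
  deltas=[
    [-0.002,0,0,0,0,0,1],
    [-0.003,0,0,0,0,0,1],
    [-0.003,0,0,0,0,0,1],
  ],
)

```text
clock: 9.1
position: [0.4563, -0.0337, 0.035]
tool_rot: [3.141, -0.001, 0.168]
force: [-0.1, -1.6, 12.9]
grip_width: 0.0255
finger_force: 38.1
```

Pull has reversed, so the pin is drawing the rod on. I'll take small steps from here.

Emit:
play_rows(
  deltas=[
    [-0.001,0,0.0,0,0,0,1],
    [-0.002,0,0,0,0,0,1],
    [-0.002,0,0,0,0,0,1],
  ],
)

```text
clock: 9.4
position: [0.4552, -0.0339, 0.035]
tool_rot: [3.141, -0.0, 0.168]
force: [-1.5, -1.5, 13.6]
grip_width: 0.0255
finger_force: 38.2
```

Emit:
play_rows(
  deltas=[
    [-0.001,0,0.0,0,0,0,1],
    [-0.002,0,0,0,0,0,1],
    [-0.002,0,0,0,0,0,1],
  ],
)

```text
clock: 9.7
position: [0.4545, -0.034, 0.035]
tool_rot: [3.141, -0.001, 0.168]
force: [1.2, -2.0, 11.1]
grip_width: 0.0255
finger_force: 38.0
```

Emit:
play_rows(
  deltas=[
    [-0.001,0,0.0,0,0,0,1],
    [-0.002,0,0,0,0,0,1],
    [-0.002,0,0,0,0,0,1],
  ],
)

```text
clock: 10.0
position: [0.4536, -0.0341, 0.035]
tool_rot: [3.141, -0.001, 0.168]
force: [0.2, -1.7, 10.9]
grip_width: 0.0256
finger_force: 38.0
```

Emit:
play_rows(
  deltas=[
    [-0.001,0,0.0,0,0,0,1],
    [-0.002,0,0,0,0,0,1],
    [-0.002,0,0,0,0,0,1],
  ],
)

```text
clock: 10.3
position: [0.4527, -0.0343, 0.035]
tool_rot: [3.141, -0.001, 0.168]
force: [0.8, -2.6, 10.7]
grip_width: 0.0256
finger_force: 37.9
```

Emit:
play_rows(
  deltas=[
    [-0.001,0,0.0,0,0,0,1],
    [-0.002,0,0,0,0,0,1],
    [-0.002,0,0,0,0,0,1],
  ],
)

```text
clock: 10.6
position: [0.452, -0.0344, 0.035]
tool_rot: [3.141, -0.002, 0.168]
force: [3.4, -1.8, 8.8]
grip_width: 0.0253
finger_force: 37.6
```

```bash
python3 - <<'E'
from h import *
s=observe(); print(s['position'],s['force']); a=grab_frame('wrist'); cv2.imwrite('pics/w3.png',a[:,:,::-1])
b=cv2.imread('pics/w2.png')
for n,im in(('w2',b),('w3',cv2.resize(a[40:300,170:470],None,fx=2,fy=2)[:,:,::-1])):
    h=cv2.inRange(cv2.cvtColor(np.ascontiguousarray(im[:150]),cv2.COLOR_BGR2HSV),(5,180,120),(25,255,255)); x=cv2.boundingRect(h); print(n,x,h.sum()/255,cv2.moments(h,True)['m01']/(h>0).sum())
E
```

```text
[ 0.45204883 -0.03436867  0.03503524] [ 3.44340594 -1.8369859   8.79687097]
w2 (260, 59, 69, 72) 3792.0 94.42352320675106
w3 (0, 87, 600, 63) 20155.0 125.14006450012404
```

Emit:
play_rows(
  deltas=[
    [-0.001,0,0.0,0,0,0,1],
    [-0.002,0,0,0,0,0,1],
    [-0.002,0,0,0,0,0,1],
  ],
)

```text
clock: 10.95
position: [0.4516, -0.0344, 0.0351]
tool_rot: [3.141, -0.003, 0.168]
force: [6.4, -1.1, 5.6]
grip_width: 0.0258
finger_force: 37.2
```

The resistance is climbing (3.4, then 6.4 N), so this is the far wall of the click. I'll back off to mid-play and then look at the pin before letting go.

Emit:
play_rows(
  deltas=[
    [0.003,0,0.0,0,0,0,1],
    [0.0055,0,0,0,0,0,1],
    [0.0055,0,0,0,0,0,1],
  ],
)

```text
clock: 11.25
position: [0.4534, -0.0341, 0.035]
tool_rot: [3.141, -0.001, 0.168]
force: [1.4, -2.1, 11.8]
grip_width: 0.0257
finger_force: 38.1
```

```bash
python3 - <<'E'
from h import *
s=observe(); print(s['position'],s['force']); a=grab_frame('wrist'); cv2.imwrite('pics/w4.png',cv2.resize(a[40:300,170:470],None,fx=2,fy=2)[:,:,::-1])
E
```

```text
[ 0.45341794 -0.03413824  0.03500552] [ 1.36699028 -2.08966271 11.80348764]
```

View pics/w4.png

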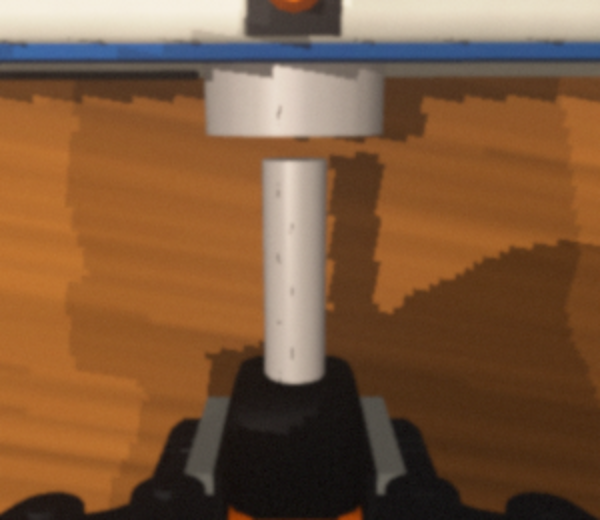

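The wrist view shows the rod farther out, with the pin at the top edge (294,5). Force sits mid-play. Next I'll let go, rise clear and check the pin from above.

Emit:
play_rows(
  deltas=[
    [0,0,-0.0012,0,0,0,1],
    [0,0,-0.0012,0,0,0,0.3],
    [0,0,-0.0012,0,0,0,0.3],
    [0,0,-0.0012,0,0,0,0.3],
    [0,0,-0.0012,0,0,0,0.3],
    [0,0,-0.05,0,0,0,0.3],
    [0,0,-0.13,0,0,0,0.3],
    [0,0,-0.23,0,0,0,0.3],
    [0,0,-0.3,0,0,0,0.3],
    [0,0,-0.3,0,0,0,0.3],
  ],
)

```text
clock: 12.3
position: [0.4547, -0.034, 0.1884]
tool_rot: [3.14, -0.006, 0.168]
force: [0.5, 0.3, -1.3]
grip_width: 0.0599
finger_force: 0.0
```

```bash
python3 - <<'E'
from h import *
s=observe(); print(s['clock'],s['position'],s['tool_rot'],s['force']); cm=cam('wrist'); a=grab_frame('wrist'); cv2.imwrite('pics/w5.png',cv2.resize(a[0:260,120:440],None,fx=2.3,fy=2.3,interpolation=cv2.INTER_CUBIC)[:,:,::-1])
print(cm[0])
for z in(.085,.0973,.1):print(proj(cm,[L2W(-.0923,-.0592,z)]))
p=L2W(-.055,.06,.1275)
for sw in (.6,.66,.72): print(sw,proj(cm,[L2W(-.055+.155*np.sin(sw),.06-.155*np.cos(sw),.147)]))
E
```

```text
12.3 [ 0.45472452 -0.03403555  0.1883984 ] [ 3.13995335 -0.0062724   0.16772444] [ 0.52855986  0.27518833 -1.33124454]
{'fovy': 61.20749003275602, 'cx': 317.0699919494461, 'cy': 195.1941686222592, 'xyz': array([ 0.52384122, -0.02287189,  0.33162848]), 'rotation': array([ 2.86410532e+00, -1.40520136e-03, -1.40266273e+00])}
[[318.66772389  75.52286094]]
[[318.7796263   74.27321345]]
[[318.80581183  73.98079188]]
0.6 [[ 341.20403759 -255.60260491]]
0.66 [[ 328.05734661 -280.21713879]]
0.72 [[ 313.40710722 -304.41642679]]
```

View pics/w5.png

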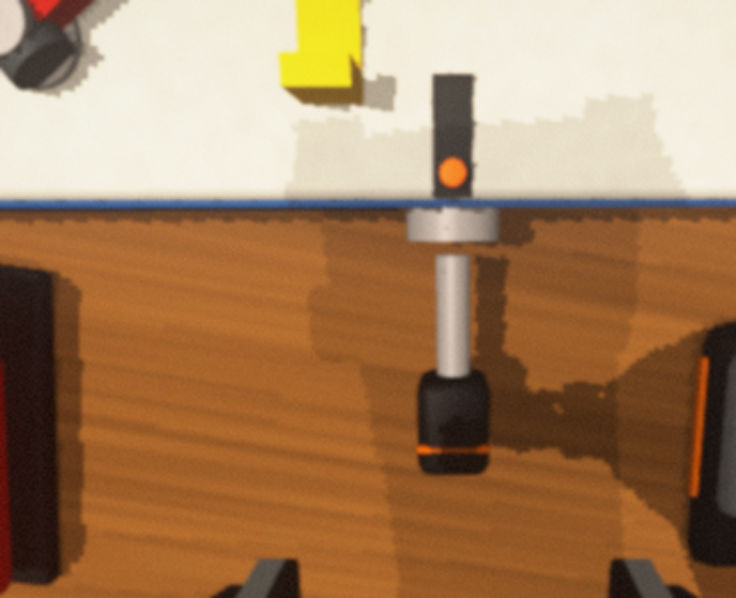

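The knob is released at (453,420). The pin at (452,172) looks low, but its height can't be read directly. I'll go back to the w1 pose and compare the pin's parallax with that first picture.

```bash
python3 - <<'E'
from h import *
print(delta([.4792,-.0295,.2393],[-3.141,.002,.1685]))
E
```

```text
[ 0.052  -0.0007 -0.1059  0.0009 -0.0027 -0.0004]
```

Emit:
play_rows(
  deltas=[
    [0.02,0,-0.05,0,0,0,0.3],
    [0.052,-0.0007,-0.1055,0.0009,-0.0027,-0.0004,0.3],
    [0.052,-0.0007,-0.1055,0.0009,-0.0027,-0.0004,0.3],
    [0.052,-0.0007,-0.1055,0.0009,-0.0027,-0.0004,0.3],
  ],
)

```text
clock: 12.75
position: [0.4782, -0.0292, 0.2362]
tool_rot: [-3.14, 0.007, 0.169]
force: [-0.2, 0.2, -0.9]
grip_width: 0.0598
finger_force: 0.0
```

```bash
python3 - <<'E'
from h import *
s=observe(); print(s['clock'],s['position'],s['tool_rot']); cm=cam('wrist'); a=grab_frame('wrist')[:,:,::-1].copy(); cv2.imwrite('pics/w6.png',a); b=cv2.imread('pics/w1.png')
# register deck (keeper, edge) then compare orange pin centroid
g=lambda i:cv2.cvtColor(i,cv2.COLOR_BGR2GRAY)
M=np.eye(3,dtype=np.float32); m=np.zeros((400,640),np.uint8); m[20:120,225:296]=255
cc,M=cv2.findTransformECC(g(b),g(a),M[:2],cv2.MOTION_TRANSLATION,(3,200,1e-7),m,3); print(cc,M)
for n,i in(('up',b),('now',a)):
    c=i[95:125,300:336].astype(float); w=np.clip(c[:,:,2]-c[:,:,0]-40,0,None); w[c[:,:,2]<100]=0
    y,x=np.mgrid[95:125,300:336]; print(n,(w*x).sum()/w.sum(),(w*y).sum()/w.sum(),w.sum())
q=pix2z(cm,318,109,.095);print(proj(cm,[q,q-[0,0,.0023]]))
cm=cam('wrist'); 
for sw in (.6,.66,.72): print(sw,proj(cm,[L2W(-.055+.155*np.sin(sw),.06-.155*np.cos(sw),.147)]))
E
```

```text
12.75 [ 0.47816611 -0.0292312   0.23621716] [-3.13953053  0.00653635  0.16916444]
0.9920340778135809 [[ 1.          0.          0.27947435]
 [ 0.          1.         -2.2574708 ]]
up 317.0892488486581 109.28386533269811 12594.0
now 317.58813991197593 107.55069106632692 12951.0
[[318.         109.        ]
 [317.99902801 108.88203644]]
0.6 [[ 337.29039143 -121.70766337]]
0.66 [[ 327.59246376 -138.45944461]]
0.72 [[ 316.85739767 -154.81353839]]
```

```bash
python3 - <<'E'
from h import *
cm=cam('wrist'); s=observe(); T=R.from_euler('xyz',s['tool_rot']).as_matrix(); tc=T.T@(cm[0]['xyz']-s['position']); Rc=T.T@cm[1]
def mk(pos,rpy):
    A=R.from_euler('xyz',rpy).as_matrix(); return ({**cm[0],'xyz':np.array(pos)+A@tc},A@Rc,cm[2])
w2=cv2.resize(cv2.imread('pics/w2.png'),(300,260),interpolation=cv2.INTER_AREA); w3=cv2.imread('pics/w3.png')[0:100,170:470]
for n,im,oy,pose in(('w2',w2[:76],40,([.46734,-.03175,.03504],[3.141,-.002,.168])),('w3',w3,0,([.45205,-.03437,.03504],[3.141,-.002,.168]))):
    i=im.astype(float); w=np.clip((i[:,:,2]-i[:,:,0]),0,None); w[:, :110]=0; w[:,185:]=0
    if n=='w3': w[62:]=0
    mx=np.percentile(w,99.5); w=np.clip((w-.25*mx)/(.5*mx),0,1)
    y,x=np.mgrid[:w.shape[0],:300]; u=(w*x).sum()/w.sum()+170; v=(w*y).sum()/w.sum()+oy; width=w.sum(1).max(); wm=np.sort(w.sum(1))[-6:].mean()
    c=mk(*pose); print(n,'centroid',u,v,'area',w.sum(),'width',width,wm,'rows',(w>.5).any(1).nonzero()[0][[0,-1]]+oy)
    for z in(.0925,.095,.0975,.1,.1025,.105,.11): 
        q=pix2z(c,u,v,z); print('  z',z,'x,y',q[:2].round(4),'pred width',c[2]*.008/((q-c[0]['xyz'])@c[1][:,2]))
E
```

```text
w2 centroid 316.47202599957063 86.90970540809042 area 940.4272300469484 width 34.460093896713616 33.914710485133014 rows [ 69 104]
  z 0.0925 x,y [ 0.5394 -0.0201] pred width 33.21961146719594
  z 0.095 x,y [ 0.5394 -0.0201] pred width 34.22057484163717
  z 0.0975 x,y [ 0.5393 -0.0201] pred width 35.28373372931585
  z 0.1 x,y [ 0.5392 -0.0202] pred width 36.41507083824188
  z 0.1025 x,y [ 0.5391 -0.0202] pred width 37.62136161254372
  z 0.105 x,y [ 0.5391 -0.0202] pred width 38.910310032439824
  z 0.11 x,y [ 0.5389 -0.0202] pred width 41.772662996635226
w3 centroid 316.32334792902657 16.76845867651495 area 1051.8557692307693 width 35.29807692307692 34.918269230769226 rows [ 0 36]
  z 0.0925 x,y [ 0.5392 -0.0201] pred width 35.04520384121104
  z 0.095 x,y [ 0.5387 -0.0202] pred width 36.10117541780577
  z 0.0975 x,y [ 0.5381 -0.0203] pred width 37.22276047821765
  z 0.1 x,y [ 0.5376 -0.0204] pred width 38.41627051172878
  z 0.1025 x,y [ 0.5371 -0.0205] pred width 39.68885330875898
  z 0.105 x,y [ 0.5366 -0.0206] pred width 41.04863622376001
  z 0.11 x,y [ 0.5356 -0.0208] pred width 44.068290538344
```

The pin's apparent width gives a top height of about 95 mm at w2 and 92.7 mm at w3, so it dropped 2.3 mm. The rod is in its click. The latch is next.

```bash
cat >> h.py <<'E'
def latch(sw,tilt=0,g=.1305-.019,h=.0955):
    """TCP pose holding the latch knob, tool tilting with the bar; g = TCP height when tilt is 0"""
    a=YAW-np.pi/2+sw; d=np.array([np.cos(a),np.sin(a),0]); pv=L2W(-.055,.06,h); up=np.array([0,0,1.])
    Q=R.from_rotvec(-np.cross(up,d)*tilt)
    pos=pv+Q.apply(.155*d+(g-h)*up); return pos,(Q*R.from_euler('xyz',[np.pi,0,a+np.pi])).as_euler('xyz')
E
python3 - <<'E'
from h import *
p,r=latch(.659,0); q,_=latch(.659,.15); print(p,r,q); p[2]=.22; print(delta(p,r))
E
```

```text
[ 0.67025142 -0.00289834  0.1115    ] [3.14159265 0.         2.39779633] [ 6.67211037e-01 -1.00958163e-04  1.34483248e-01]
[ 3.8890e-01  1.2800e-02  2.8700e-02 -4.6000e-03  8.0000e-04 -1.0641e+00]
```

Emit:
play_rows(
  deltas=[
    [0.09,0,0,0,0,-0.07,0.3],
    [0.18,0,0,0,0,-0.14,0.3],
    [0.27,0,0,0,0,-0.21,0.3],
    [0.36,0.01,0,0,0,-0.28,0.3],
    [0.3889,0.0128,0,0,0,-0.35,0.3],
    [0.3889,0.0128,0,-0.004,0,-0.42,0.3],
    [0.3889,0.0128,0,-0.004,0,-0.49,0.3],
    [0.3889,0.0128,0,-0.004,0,-0.56,0.3],
    [0.3889,0.0128,0,-0.004,0,-0.6,0.4],
    [0.3889,0.0128,0,-0.004,0,-0.6,0.4],
  ],
)

```text
clock: 13.8
position: [0.6704, -0.003, 0.2342]
tool_rot: [-3.14, 0.005, 1.427]
force: [-0.1, 0.2, 0.5]
grip_width: 0.0514
finger_force: 0.0
```

```bash
python3 - <<'E'
from h import *
s=observe(); print(s['position'],s['tool_rot']); p,r=latch(.659,0); p[2]=.22; print(delta(p,r))
E
```

```text
[ 0.67040515 -0.00299084  0.23420009] [-3.13951325  0.0047229   1.42742088]
[ 3.000e-04 -3.000e-04  2.840e-02 -2.000e-03  1.600e-03 -4.633e-01]
```

Emit:
play_rows(
  deltas=[
    [0,0,0.01,-0.001,0.001,-0.07,0.4],
    [0,0,0.02,-0.001,0.001,-0.14,0.4],
    [0,0,0.0284,-0.002,0.0016,-0.21,0.4],
    [0,0,0.0284,-0.002,0.0016,-0.28,0.4],
    [0,0,0.0284,-0.002,0.0016,-0.35,0.4],
    [0,0,0.0284,-0.002,0.0016,-0.42,0.4],
    [0,0,0.0284,-0.002,0.0016,-0.463,0.4],
    [0,0,0.0284,-0.002,0.0016,-0.463,0.4],
  ],
)

```text
clock: 14.6
position: [0.6707, -0.003, 0.2206]
tool_rot: [3.141, 0.001, 2.395]
force: [-0.2, 0.2, -0.9]
grip_width: 0.0511
finger_force: 0.0
```

```bash
python3 - <<'E'
from h import *
s=observe(); print(s['position'],s['tool_rot']); cm=cam('wrist'); print(cm[0]['xyz']); cv2.imwrite('pics/w7.png',grab_frame('wrist')[:,:,::-1])
print(proj(cm,[L2W(-.055,.06,.11),latch(.659)[0]+[0,0,.147-.1115],L2W(-.1,.17,.085)]))
E
```

```text
[ 0.67068732 -0.00296122  0.22063025] [3.14097834e+00 5.75837802e-04 2.39465000e+00]
[0.61851736 0.04449198 0.36335904]
[[ 316.81267837  -39.3092184 ]
 [ 317.48253006  205.45237306]
 [ 367.07548102 -235.26461712]]
```

View pics/w7.png

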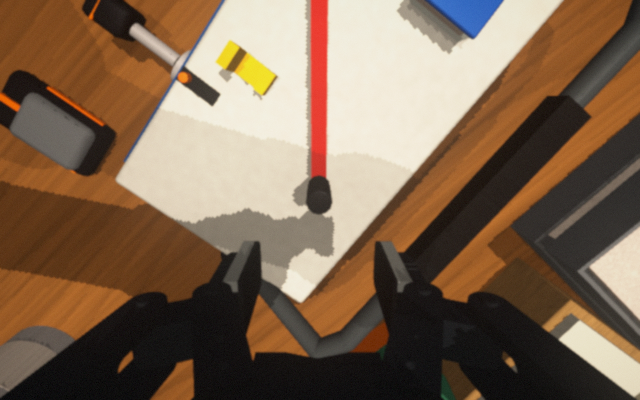

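The wrist view shows the bar straight along column 318 and the knob top at about (319,200), against a prediction of (317,205). That is about 2–3 mm nearer the pivot. The yellow keeper is at (247,67) and the fingers are clear of the lever.

Emit:
play_rows(
  deltas=[
    [0.004,0,0.06,0,0,0,0.4],
    [0.004,0,0.12,0,0,0,0.4],
    [0.004,0,0.17,0,0,0,0.4],
    [0.004,0,0.2,0,0,0,0.4],
    [0.004,0,0.216,0,0,0,0.4],
    [0.004,0,0.216,0,0,0,0.4],
  ],
)

```text
clock: 15.25
position: [0.6698, -0.0015, 0.1133]
tool_rot: [3.141, 0.001, 2.394]
force: [-0.7, -0.1, 0.4]
grip_width: 0.0514
finger_force: 0.0
```

Emit:
play_rows(
  deltas=[
    [0,0,0,0,0,0,1],
    [0,0,0,0,0,0,1],
    [0,0,0,0,0,0,1],
    [0,0,0,0,0,0,1],
    [0,0,0,0,0,0,1],
    [0,0,0,0,0,0,1],
    [0,0,0,0,0,0,1],
  ],
  newtons=25,
)

```text
clock: 15.95
position: [0.6704, -0.0019, 0.114]
tool_rot: [3.14, 0.003, 2.395]
force: [3.3, -1.8, 2.9]
grip_width: 0.0167
finger_force: 26.1
```

```bash
python3 - <<'E'
from h import *
s=observe(); pv=L2W(-.055,.06,0); d=s['position']-pv; sw=np.arctan2(d[1],d[0])-YAW+np.pi/2; print('radius',np.hypot(*d[:2]),'swing',sw)
f=lambda a,t:latch(a,t,g=s['position'][2])
for t in(.05,.1,.15,.19): print(t,delta(*f(sw,t),frm=f(sw,0)))
for a in np.linspace(sw,0,8)[1:]: print(round(a,3),delta(*f(a,.19),frm=f(sw,.19)))
for t in(.14,.09,.04,.0): print(t,delta(*f(0,t),frm=f(0,.19)))
E
```

```text
radius 0.1543757302530086 swing 0.6643747518020624
0.05 [ 0.0022  0.     -0.0154  0.     -0.0239 -0.    ]
0.1 [ 0.0052  0.     -0.0308  0.     -0.0477 -0.    ]
0.15 [ 0.009   0.     -0.0459  0.     -0.0716 -0.    ]
0.19 [ 0.0126  0.     -0.0579  0.     -0.0907 -0.    ]
0.569 [ 0.0013 -0.0282 -0.0003  0.0086 -0.      0.0445]
0.475 [ 0.0052 -0.0561 -0.001   0.0171 -0.      0.089 ]
0.38 [ 0.0118 -0.0835 -0.0023  0.0257 -0.      0.1335]
0.285 [ 0.0208 -0.1102 -0.004   0.0342 -0.      0.178 ]
0.19 [ 0.0323 -0.1359 -0.0062  0.0428 -0.      0.2225]
0.095 [ 0.0461 -0.1604 -0.0089  0.0514 -0.      0.267 ]
0.0 [ 0.0621 -0.1834 -0.0119  0.0599 -0.      0.3115]
0.14 [-0.0015 -0.      0.0155  0.      0.0239  0.    ]
0.09 [-0.0021 -0.      0.0311  0.      0.0477  0.    ]
0.04 [-0.002  -0.      0.0467  0.      0.0716  0.    ]
0.0 [-0.0014 -0.      0.0592  0.      0.0907  0.    ]
```

Emit:
play_rows(
  deltas=[
    [0.0022,0,-0.0154,0,-0.0239,0,1],
    [0.0052,0,-0.0308,0,-0.0477,0,1],
    [0.009,0,-0.0459,0,-0.0716,0,1],
    [0.0126,0,-0.0579,0,-0.0907,0,1],
    [0.0126,0,-0.0579,0,-0.0907,0,1],
    [0.0126,0,-0.0579,0,-0.0907,0,1],
  ],
)

```text
clock: 16.55
position: [0.6656, 0.0025, 0.1433]
tool_rot: [3.14, 0.193, 2.395]
force: [4.4, -4.1, 1.3]
grip_width: 0.0172
finger_force: 25.9
```

Emit:
play_rows(
  deltas=[
    [0.0013,-0.0282,-0.0003,0.0086,0,0.0445,1],
    [0.0052,-0.0561,-0.001,0.0171,0,0.089,1],
    [0.0118,-0.0835,-0.0023,0.0257,0,0.1335,1],
    [0.0208,-0.1102,-0.004,0.0342,0,0.178,1],
    [0.0323,-0.1359,-0.0062,0.0428,0,0.2225,1],
    [0.0461,-0.1604,-0.0089,0.0514,0,0.267,1],
    [0.0621,-0.1834,-0.0119,0.0599,0,0.3115,1],
    [0.0621,-0.1834,-0.0119,0.0599,0,0.3115,1],
    [0.0621,-0.1834,-0.0119,0.0599,0,0.3115,1],
  ],
)

```text
clock: 17.45
position: [0.58, -0.0434, 0.1426]
tool_rot: [3.14, 0.191, 1.733]
force: [1.3, -5.5, 1.5]
grip_width: 0.0172
finger_force: 25.9
```

```bash
python3 - <<'E'
from h import *
s=observe(); pv=L2W(-.055,.06,0); d=s['position']-pv; print('radius',np.hypot(*d[:2]),'swing',np.arctan2(d[1],d[0])-YAW+np.pi/2,s['position'],s['tool_rot'],s['force'],s['grip_width'])
a=grab_frame('wrist'); cv2.imwrite('pics/w8.png',a[:,:,::-1])
E
```

```text
radius 0.1474352720198602 swing -0.005466433580255892 [ 0.5800442  -0.04344207  0.14256887] [3.13951028 0.19111951 1.7330782 ] [ 1.25447591 -5.51900593  1.48215096] 0.017245271374988318
```

View pics/w8.png

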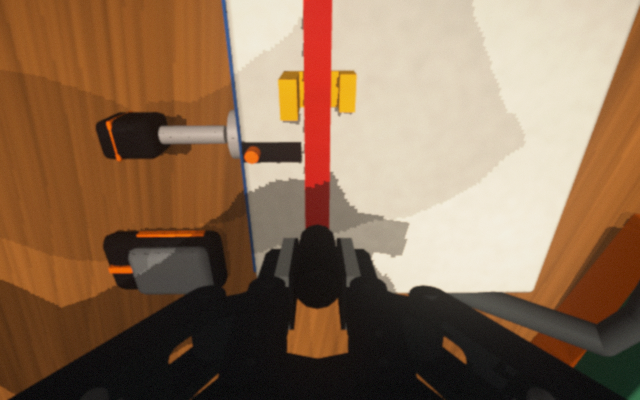

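The bar at columns 304–331 is centred over the notch (about 300–338) between the stop and the lip. I'll lower it.

Emit:
play_rows(
  deltas=[
    [-0.0015,0,0.0155,0,0.0239,0,1],
    [-0.0021,0,0.0311,0,0.0477,0,1],
    [-0.002,0,0.0467,0,0.0716,0,1],
    [-0.0014,0,0.058,0,0.0907,0,1],
    [-0.0014,0,0.058,0,0.0907,0,1],
  ],
)

```text
clock: 18.0
position: [0.5809, -0.0496, 0.1132]
tool_rot: [3.14, -0.002, 1.731]
force: [0.0, -2.1, 2.0]
grip_width: 0.0174
finger_force: 26.1
```

Emit:
play_rows(
  deltas=[
    [0,0,0,0,0,0,0.4],
    [0,0,0,0,0,0,0.4],
    [0,0,0,0,0,0,0.4],
    [0,0,0,0,0,0,0.4],
    [0,0,-0.06,0,0,0,0.4],
    [0,0,-0.14,0,0,0,0.4],
    [0,0,-0.22,0,0,0,0.4],
    [0,0,-0.3,0,0,0,0.4],
    [0,0,-0.3,0,0,0,0.4],
    [0,0,-0.3,0,0,0,0.4],
  ],
)

```text
clock: 19.0
position: [0.5807, -0.0492, 0.2649]
tool_rot: [3.138, 0.002, 1.731]
force: [-0.4, -0.4, -0.3]
grip_width: 0.0512
finger_force: 0.0
```

```bash
python3 - <<'E'
from h import *
s=observe(); print(s['clock'],s['position'],s['force']); cm=cam('wrist')
k=latch(0)[0]; k[2]=.147
print('pred post, knob top, bar end, pin', proj(cm,[L2W(-.055,.06,.11),k,L2W(-.055,-.115,.102),L2W(-.0923,-.0592,.0927)]).round(1))
a=grab_frame('wrist'); t=grab_frame('scene')
cv2.imwrite('pics/fin.png',np.vstack([cv2.resize(a[:240],(640,240)),cv2.resize(t[150:290,230:510],(640,320),interpolation=cv2.INTER_CUBIC)])[:,:,::-1])
E
```

```text
19.0 [ 0.58071621 -0.04918625  0.26494257] [-0.39312676 -0.35029652 -0.32800365]
pred post, knob top, bar end, pin [[316.6 -14.9]
 [318.1 190.4]
 [318.  198.1]
 [277.2 137.7]]
```

View pics/fin.png

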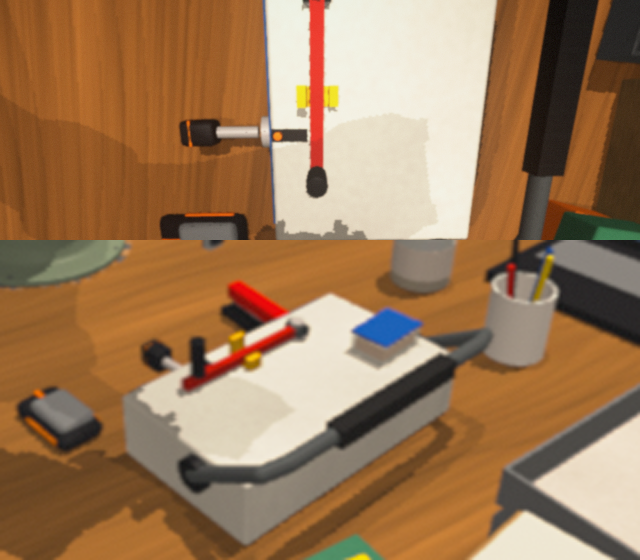

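The final views show the red bar level in the notch, between the yellow stop and lip, with its knob at (317,182). The rod is out, and the mouse, stapler and clip box haven't moved. The gripper is clear of everything, so I'm handing in.

```bash
python3 -c "
from workcell import *
print(job_done())"
```

```text
the job is handed in; nothing more can be done
None
```

The job is handed in at about 19 s: the rod was felt into its middle click and released there (pin seen about 2.3 mm lower before release), the latch bar lies level in the keeper's notch, and the gripper is clear; no verdict was returned.

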